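# Turn the lazy Susan to bring the salt to the front

## Robot

A 7-joint arm with a two-finger parallel gripper is mounted at the origin on a cart in front of the work surface, level with it; the furniture and walls round the work are solid. World frame = base frame: x ahead of the robot, y to its left, z up, the work surface at z = 0. Lengths are in m, angles in rad, forces in N, time in s.
With the tool pointing down it reaches from about 0.375 to 0.925 m from the base axis. Payload 3.1 kg.
Tool frame: the origin (TCP) lies at the very end of the fingers, on their centre line; the grasp point (between the pads) lies 19 mm behind it (arm.grasp_offset is the distance from the TCP to the grasp point, in m); z points along the fingers, y is the line along which they close (so a half turn about z gives the same grasp; the last joint's range is limited). The gripper opens to 85 mm and grips with 20 to 120 N. Pads are 22 mm wide; open, the fingers measure 114 mm over their backs; the gripper's body (76 mm by 85 mm) begins 54 mm behind the grasp point. The pads swing forward as they close: fully open they stand 13 mm farther back than shut.
Start: joints at [-1.296, 0.383, 0.044, 1.598, -0.018, 1.161, -0.05], TCP at [0.237, 0.605, 0.231] pointing down, gripper open.
Joint ranges: [-2.61, 2.61], [-0.41, 2.15], [-1.48, 1.57], [0, 2.5], [-1.57, 4.71], [0.05, 1.97], [-2.85, 2.85]. Speed limits (rad/s): [2.79, 2.79, 3.14, 3.14, 3.14, 3.14, 3.14].

## Interface

Orientations are given as a unit quaternion [x, y, z, w].
In Python, from station import arm, viewer, hand_in gives the robot as it stands. The module is installed in compiled form; this text tells all that it offers.
- The arm moves only by the tool jog_arm, never from a script. Its argument "plan" is a list of rows, each a list of 3 entries, a list of its own where there are three numbers: the shift along the world's x, y, z as a fraction of full scale, then the turn about the world's z as a fraction of full scale, then the closure, from 0 (fully open) to 1 (shut). In form: [[[x, y, z], turn, gripper], ...]. A call has 1 to 8 rows; each row shifts and turns the commanded pose from where the row before left it; what a row does not reach is not made up. Full scale, the value 1, is 40 mm for a shift and 0.1 rad for a turn. A row lasts 1/10 s, in which the tool goes at most 50 mm and 8.59 degrees, less where a joint would pass 70% of its speed; a pose out of reach is approached as far as the arm can. A call with a number of a shift or a turn outside -1 to 1 is refused whole. A call with a gripper value outside its range is refused whole. The fingers move at their own pace and stop on an object; "grip_force" is the grip in N (left out, the last holds). Time passes only in rows, so rows that do not move let the fingers close. It gives the time, the measured TCP pose, the force, the opening and the grip force at its end, in the units of the state.
- arm.get_state(): the state, without advancing time (a new reading comes with each control period).
- viewer.snapshot(name): name is "scene" or "top"; returns the picture (480x640x3 uint8, red, green, blue); there is no depth.
- viewer.camera_info(name): a dict with "intrinsics" (3x3 intrinsics, pixels), "origin" and "orientation" of the camera in the world. Camera axes: x right, y down, z forward; pixel columns grow to the right and rows downward; lengths in m; the calibration is good to about 2 mm. A picture is of the moment at which its call begins. camera_info takes no time and is no camera call.
- hand_in(): hands the job in; it is judged then, once.
The state is a dict: "time": time; "q": joint angles; "joint_vel": joint speeds; "joint_torque": joint torques, N m; "tcp_pos": TCP position; "tcp_rot": TCP orientation; "ft_force": force on the tool from outside, world axes, zero at the start; "wrist_torque": the same for the moment, N m; "width": finger opening in m; "grip_force": force on a finger pad.
Only numpy, scipy, OpenCV 4.12 (cv2) and the standard library are available. Lean on these libraries where they do the work, as an engineer would, in place of code of your own. Each camera call takes 0.05 s, during which the arm holds its last target. There are 200 camera calls.

## Task

Turn the lazy Susan, pushing at its rim where the finger knobs are, until the low oak salt cellar stands at the front, in line with the steel pointer on the foot. Do not touch the salt cellar or the tall pepper mill: they must ride round upright in their places on the tray. Leave the tray at rest.

Things in the scene. Friction and masses are not known exactly. Their poses are not given: they have to be found in the camera images.
- susan_foot: Fixed foot of the lazy Susan, origin on the worktop under the tray's axis, z up. Its -x axis is the front (roughly toward the robot): a steel pointer, 8 mm high with a round 22 mm end, runs along it to 169 mm from the axis, 29 mm beyond the tray. The round wooden tray on it is 280 mm across, floor 24 mm and lip 32 mm above the worktop; three items stand loose on it.
- salt_cellar: The salt cellar to bring to the front: a low round oak box with a flat oak lid, 67 mm across, 60 mm high, the lowest item on the tray. It stands loose, 62 mm from the axis, to the left or right of the front at the start. Origin at the centre of its underside, z up.
- pepper_mill: The pepper mill: waisted dark wood, 58 mm across, 150 mm high, the tallest item on the tray, 62 mm from the axis, a third of a turn from the salt cellar. Origin at the centre of its underside, z up. The third item, at the back at the start, is a glass jar with a red lid, 60 mm across and 85 mm high.
- susan_tray: The turning tray, origin on its axis, 14 mm above the worktop; turns about its z axis (up), over half a turn either way, about 1 N at the rim, stays where left. Three fixed upright round knobs of dark wood, 18 mm across, tops 82 mm above the worktop, stand 124 mm from the axis at 60, 180, 300 degrees from the tray's x axis, midway between the items.

How it is judged:
At the end, for the whole second after the job is handed in: The salt cellar stands upright on the tray at the front of the lazy Susan, its centre within 16 mm sideways of the pointer's line (about 14 degrees of turn); the pepper mill stands upright on the tray, in its rear half; both are within 90 mm of the axis; the tray is at rest (y of salt_cellar in the frame of susan_foot between -0.016 and 0.016 m and x of salt_cellar in the frame of susan_foot below -0.045 m and horizontal distance between each of salt_cellar, pepper_mill and susan_foot below 0.09 m and x of pepper_mill in the frame of susan_foot above 0 m and angle between each of salt_cellar, pepper_mill's own z axis and vertical below 0.1 rad and angular speed of susan_tray below 0.05 rad/s); the robot touches nothing.
It fails at once if the robot touches the salt cellar (contact force between any of the arm, the fingers and salt_cellar above 1 N).
It fails at once if the robot touches the pepper mill (contact force between any of the arm, the fingers and pepper_mill above 1 N).
It fails at once if the salt cellar or the pepper mill is tipped (angle between any of salt_cellar, pepper_mill's own z axis and vertical above 0.35 rad).
It also fails if it takes over 35 s, if anything falls off the work surface, if the arm or the gripper's body presses on something with over 40 N, if the wrist force passes 120 N, or if a joint passes its speed limit or range.

## Working session

There is one attempt and no reset: what is moved stays moved. The work goes in short steps, Python scripts to look and compute and a tool call to move; the robot and the scene stay as the last step left them, time stands still between calls to the robot, and variables do not carry over. Pictures are saved under pics/ and viewed, at most 10 in all, crops included, and the job is handed in when it is done.

Besides the shell and the picture viewer there is one more tool, called after ">>>" by a JSON object that holds its "name" and its "arguments", one argument or row to a line. jog_arm: Moves the arm, as the interface text tells. Shift numbers are shares of 40 mm and turn numbers shares of 0.1 rad, none past 1 either way. Its arguments: {"type":"object","properties":{"plan":{"type":"array","items":{"type":"array"}},"grip_force":{"type":"number"}},"required":["plan"]}

```bash
mkdir -p pics
cat > h.py <<'E'
import numpy as np,cv2
from scipy.spatial.transform import Rotation as R
from station import arm,viewer,hand_in
def snap(name,f):
    im=viewer.snapshot(name); cv2.imwrite('pics/'+f,np.ascontiguousarray(im[:,:,::-1])); return im
def back(name,u,v,z):
    c=viewer.camera_info(name);K=np.array(c['intrinsics']);o=np.array(c['origin']);q=np.array(c['orientation'])
    M=R.from_quat(q).as_matrix() if q.size==4 else q
    d=M@np.linalg.inv(K)@[u,v,1]; return o+d*(z-o[2])/d[2]
E
python3 - <<'E'
from h import *
snap('top','t1.png');snap('scene','s1.png')
for n in('top','scene'):print(viewer.camera_info(n))
s=arm.get_state();print(s['time'],s['tcp_pos'],s['tcp_rot'],s['width'])
E
```

```text
{'intrinsics': array([[608.79212928,   0.        , 312.45517883],
       [  0.        , 608.79212928, 240.49351761],
       [  0.        ,   0.        ,   1.        ]]), 'origin': array([0.49399558, 0.08576804, 0.891106  ]), 'orientation': array([ 0.71594166, -0.69766481,  0.0186405 , -0.01854424])}
{'intrinsics': array([[525.67493686,   0.        , 320.25490195],
       [  0.        , 525.67493686, 244.94626907],
       [  0.        ,   0.        ,   1.        ]]), 'origin': array([0.42653612, 0.56546399, 0.74598549]), 'orientation': array([-0.11549377,  0.9462714 , -0.29981808,  0.0366161 ])}
0.1 [0.23642545 0.60454316 0.22997808] [ 1.85250833e-01  9.82690513e-01 -1.20784116e-03 -1.61788382e-04] 0.08503640250664926
```

View pics/t1.png

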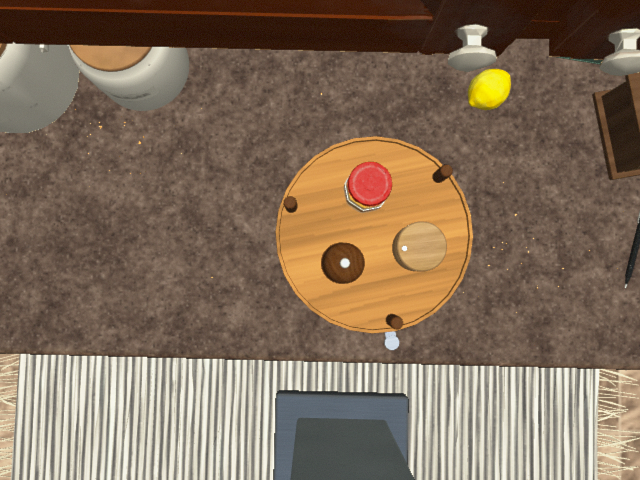

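View pics/s1.png

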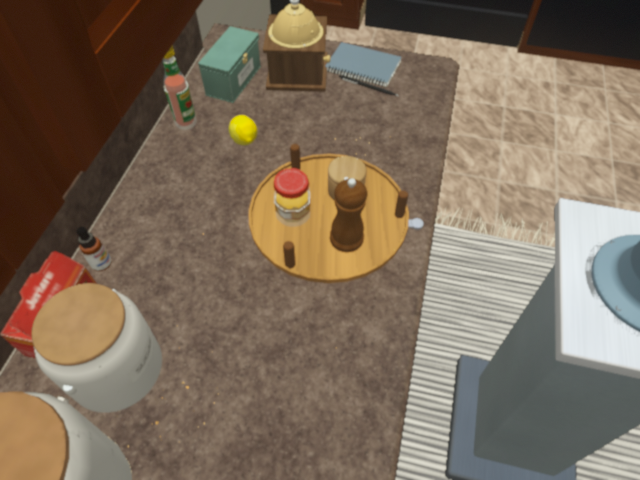

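The top view shows the tray centred near (374,235), the salt cellar right at (420,247), the mill at (343,262), and the jar at (370,184). The knob tops are at (395,321), (447,172) and (290,204), and the pointer end is at (392,341). The scene view confirms this layout.

Run:
```python
from h import *
c=(back('top',277,235,.032)+back('top',472,235,.032)+back('top',374,137,.032)+back('top',374,332,.032))/4
print('c',c)
p=back('top',391.5,342,.008)
f=np.arctan2(*(p-c)[1::-1]);print('front',p,np.degrees(f),np.linalg.norm((p-c)[:2]))
for n,u,v,z in[('salt',420,246.5,.084),('mill',343.5,262,.17),('jar',370,184,.109),('kF',395.5,321,.082),('kB',447,172,.082),('kL',290,203,.082)]:
    q=back('top',u,v,z);d=q-c;print(n,q.round(3),np.degrees(np.arctan2(d[1],d[0])).round(1),np.linalg.norm(d[:2]).round(3))
```

```text
c [ 0.55019124 -0.00089616  0.032     ]
front [ 0.39709305 -0.03132789  0.008     ] -168.75770009853272 0.15609339052183627
salt [ 0.532 -0.057  0.084] -107.9 0.059
mill [0.507 0.049 0.17 ] 130.7 0.066
jar [0.61  0.014 0.109] 13.7 0.062
kF [ 0.433 -0.026  0.082] -167.8 0.12
kB [ 0.633 -0.092  0.082] -47.6 0.123
kL [0.586 0.117 0.082] 73.2 0.124
```

>>> {"name": "jog_arm", "arguments": {
  "plan": [
    [[0.3,-0.95,0],0.7,0.45],
    [[0.3,-0.95,0],0.7,0.45],
    [[0.3,-0.95,0],0.7,0.45],
    [[0.3,-0.95,0],0.7,0.45],
    [[0.3,-0.95,0],0.7,0.45],
    [[0.3,-0.95,0],0.7,0.45],
    [[0.3,-0.95,0],0.7,0.45],
    [[0.3,-0.95,0],0.7,0.45]
  ]
}}

```text
time: 0.9
tcp_pos: [0.3327, 0.2994, 0.2308]
tcp_rot: [-0.095, 0.995, -0.0, -0.0]
ft_force: [0.4, 0.3, 0.7]
width: 0.047
grip_force: 0.0
```

>>> {"name": "jog_arm", "arguments": {
  "plan": [
    [[0.3,-0.95,0],0,0.45],
    [[0.3,-0.95,0],0,0.45],
    [[0.3,-0.95,0],0,0.45],
    [[0.3,-0.95,0],0,0.45],
    [[0.3,-0.95,0],0,0.45],
    [[0.3,-0.95,0],0,0.45],
    [[0.3,-0.95,0],0,0.45],
    [[0.3,-0.95,0],0,0.45]
  ]
}}

```text
time: 1.7
tcp_pos: [0.4285, -0.0043, 0.2311]
tcp_rot: [-0.094, 0.996, 0.0, -0.0]
ft_force: [1.0, 0.9, 0.2]
width: 0.0473
grip_force: 0.0
```

>>> {"name": "jog_arm", "arguments": {
  "plan": [
    [[0,-0.57,0],0.05,0.45],
    [[0,0,-0.9],0,0.45],
    [[0,0,-0.9],0,0.45],
    [[0,0,-0.9],0,0.45],
    [[0,0,0],0,0.45]
  ]
}}

```text
time: 2.2
tcp_pos: [0.4234, -0.026, 0.119]
tcp_rot: [-0.096, 0.995, -0.001, -0.006]
ft_force: [-0.5, 0.1, -0.7]
width: 0.047
grip_force: 0.0
```

Run:
```python
from h import *
a=snap('top','t2.png')[200:400,260:480];b=snap('scene','s2.png')[100:300,220:440]
im=np.hstack([cv2.resize(x,None,fx=1.8,fy=2.2,interpolation=cv2.INTER_CUBIC) for x in(a,b)])
cv2.imwrite('pics/c2.png',im[:,:,::-1])
```

```text
(no output)
```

View pics/c2.png

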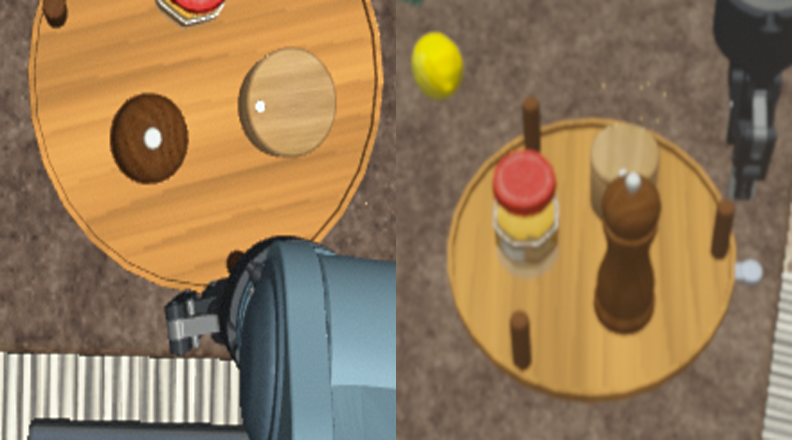

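Run:
```python
from h import *
for z in(.1,.15,.2):print(z,back('top',365.5,345,z).round(3),back('scene',414,186,z).round(3),back('scene',401,191,z).round(3))
print(back('scene',401,191,.082))
s=arm.get_state();print(s['tcp_pos'],R.from_quat(s['tcp_rot']).as_matrix().round(3),s['q'])
```

```text
0.1 [0.402 0.014 0.1  ] [ 0.416 -0.027  0.1  ] [ 0.435 -0.011  0.1  ]
0.15 [0.408 0.019 0.15 ] [0.417 0.019 0.15 ] [0.434 0.033 0.15 ]
0.2 [0.414 0.023 0.2  ] [0.417 0.065 0.2  ] [0.433 0.078 0.2  ]
[ 0.43497242 -0.02751968  0.082     ]
[ 0.42807834 -0.02568462  0.12314794] [[-0.982 -0.191 -0.002]
 [-0.191  0.982 -0.001]
 [ 0.002 -0.001 -1.   ]] [-0.60699869  0.11057898  0.60275442  2.22616207 -0.08375621  0.82800741
  1.81255916]
```

>>> {"name": "jog_arm", "arguments": {
  "plan": [
    [[0.12,-0.05,0],0,0.45],
    [[0,0,-0.6],0,0.45],
    [[0,0,-0.6],0,0.45],
    [[0,0,-0.5],0,0.45],
    [[0,0,0],0,0.45],
    [[0,0,0],0,0.45]
  ]
}}

```text
time: 2.9
tcp_pos: [0.4353, -0.0274, 0.0567]
tcp_rot: [-0.096, 0.995, 0.0, 0.001]
ft_force: [0.3, 0.2, 0.0]
width: 0.0472
grip_force: 0.0
```

Run:
```python
from h import *
a=snap('top','t3.png')[200:400,260:480];b=snap('scene','s3.png')[100:300,260:480]
im=np.hstack([cv2.resize(x,None,fx=1.8,fy=2.2,interpolation=cv2.INTER_CUBIC) for x in(a,b)])
cv2.imwrite('pics/c3.png',im[:,:,::-1])
# waypoints of the knob in 10deg steps
c=np.array([.5515,-.001]);t=np.radians(-168.3-10*np.arange(7))
w=c+.122*np.c_[np.cos(t),np.sin(t)];print(w.round(3).tolist());print((np.diff(w,axis=0)/.04).round(3).tolist())
```

```text
[[0.432, -0.026], [0.43, -0.005], [0.431, 0.017], [0.436, 0.037], [0.444, 0.057], [0.456, 0.075], [0.47, 0.09]]
[[-0.062, 0.528], [0.031, 0.531], [0.122, 0.517], [0.21, 0.488], [0.292, 0.444], [0.365, 0.387]]
```

View pics/c3.png

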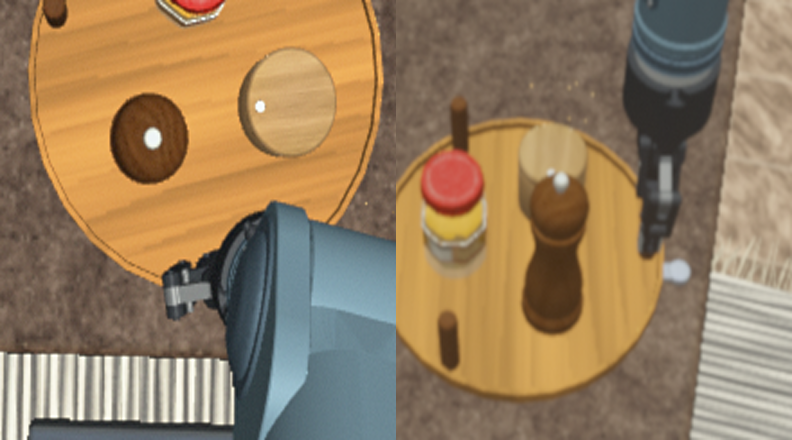

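>>> {"name": "jog_arm", "arguments": {
  "plan": [
    [[0,0,0],0,0.65],
    [[0,0,0],0,0.65],
    [[-0.016,0.1,0],-0.35,0.65],
    [[-0.016,0.13,0],-0.44,0.65],
    [[-0.016,0.13,0],-0.44,0.65],
    [[-0.016,0.13,0],-0.44,0.65],
    [[0.008,0.13,0],-0.44,0.65],
    [[0.008,0.13,0],-0.44,0.65]
  ]
}}

```text
time: 3.8
tcp_pos: [0.4314, 0.0022, 0.0556]
tcp_rot: [0.032, 0.999, -0.0, -0.0]
ft_force: [-1.0, -1.1, 0.8]
width: 0.0295
grip_force: 0.7
```

>>> {"name": "jog_arm", "arguments": {
  "plan": [
    [[0.008,0.13,0],-0.44,0.65],
    [[0.008,0.13,0],-0.44,0.65],
    [[0.03,0.13,0],-0.44,0.65],
    [[0.03,0.13,0],-0.44,0.65],
    [[0.03,0.13,0],-0.44,0.65],
    [[0.03,0.13,0],-0.44,0.65],
    [[0,0,0],0,0.65]
  ]
}}

```text
time: 4.5
tcp_pos: [0.4373, 0.0344, 0.0555]
tcp_rot: [0.162, 0.987, 0.0, 0.0]
ft_force: [0.2, -0.1, -0.4]
width: 0.0298
grip_force: 0.0
```

Run:
```python
from h import *
a=snap('top','t4.png')[110:410,200:500]
cv2.imwrite('pics/c4.png',cv2.resize(a,None,fx=2,fy=2)[:,:,::-1])
s=arm.get_state();print(s['tcp_pos'],s['ft_force'],s['width'],s['q'])
```

```text
[0.43736386 0.03414151 0.05556179] [ 0.11445438 -0.96609313  0.16222222] 0.030082151829850336 [-0.75715984  0.29568849  0.64700543  2.24603898 -0.28475623  0.67634596
  1.33870181]
```

View pics/c4.png

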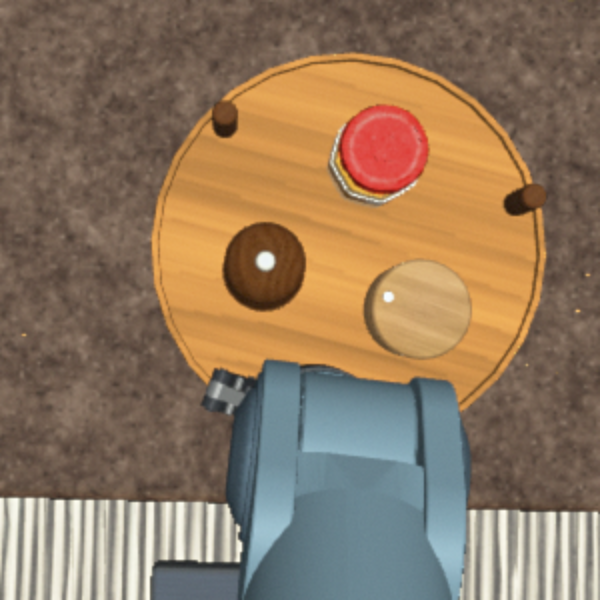

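Halfway: the salt cellar is now at full-image (409,265), upright, with the mill at (332,241). The fingers are around the knob, so I'll continue the arc.

>>> {"name": "jog_arm", "arguments": {
  "plan": [
    [[0.05,0.12,0],-0.44,0.65],
    [[0.05,0.12,0],-0.44,0.65],
    [[0.05,0.12,0],-0.44,0.65],
    [[0.05,0.12,0],-0.44,0.65],
    [[0.07,0.11,0],-0.44,0.65],
    [[0.07,0.11,0],-0.44,0.65],
    [[0.07,0.11,0],-0.44,0.65],
    [[0.07,0.11,0],-0.44,0.65]
  ]
}}

```text
time: 5.35
tcp_pos: [0.4554, 0.0701, 0.0552]
tcp_rot: [0.334, 0.943, -0.0, -0.001]
ft_force: [-1.3, -1.2, 0.2]
width: 0.0299
grip_force: 0.6
```

>>> {"name": "jog_arm", "arguments": {
  "plan": [
    [[0.09,0.1,0],-0.44,0.65],
    [[0.09,0.1,0],-0.44,0.65],
    [[0.09,0.1,0],-0.44,0.65],
    [[0.09,0.1,0],-0.44,0.65],
    [[0,0,0],0,0.65],
    [[0,0,0],0,0.65]
  ]
}}

```text
time: 5.95
tcp_pos: [0.4709, 0.0864, 0.0554]
tcp_rot: [0.414, 0.91, 0.0, 0.0]
ft_force: [-0.3, 0.0, 0.2]
width: 0.0298
grip_force: 0.0
```

Run:
```python
from h import *
a=snap('top','t5.png')[110:410,200:500]
cv2.imwrite('pics/c5.png',cv2.resize(a,None,fx=2,fy=2)[:,:,::-1])
s=arm.get_state();print(s['tcp_pos'],s['ft_force'],s['width'],s['q'])
```

```text
[0.4708147  0.08632465 0.05545302] [-0.04570661 -0.66146022 -0.10582724] 0.02991251037984116 [-0.90408373  0.39372436  0.72793075  2.15891902 -0.39689898  0.72129244
  0.80628044]
```

View pics/c5.png

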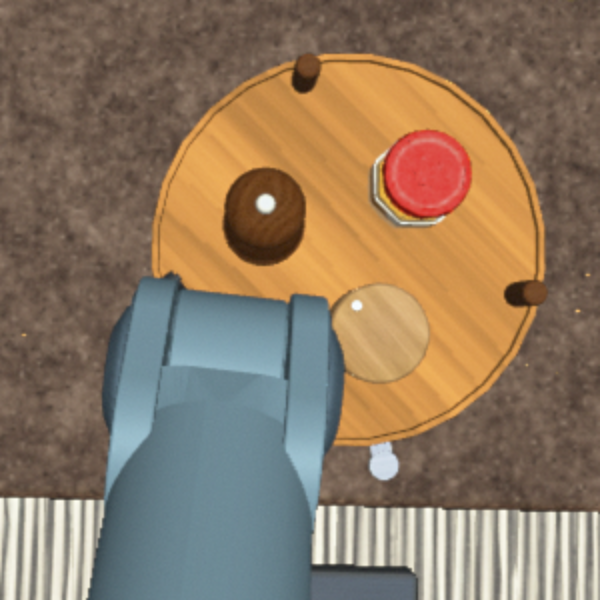

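The salt cellar is now at full-image (390,276), nearly in line with the pointer end at (392,342). The knob tops are at (354,143) and (467,256), and the mill is at (332,211).

Run:
```python
from h import *
c=np.array([.5515,-.001]);p=back('top',392,342.5,.008)[:2]
f=(p-c)/np.linalg.norm(p-c);n=np.array([-f[1],f[0]])
for k,u,v,z in[('salt',390.3,276.5,.084),('mill',332.5,211.5,.17),('k1',354,143,.082),('k2',467.5,256,.082)]:
    d=back('top',u,v,z)[:2]-c;print(k,'fwd',(d@f).round(4),'side',(d@n).round(4),'deg from front',np.degrees(np.arctan2(d@n,d@f)).round(1))
```

```text
salt fwd 0.0622 side 0.0049 deg from front 4.5
mill fwd -0.0279 side -0.0599 deg from front -115.0
k1 fwd -0.1221 side -0.0111 deg from front -174.8
k2 fwd 0.0531 side 0.1111 deg from front 64.5
```

About 4.5° short, so a small nudge, then back off half the slack and raise.

>>> {"name": "jog_arm", "arguments": {
  "plan": [
    [[0.09,0.08,0],-0.4,0.65],
    [[0.09,0.08,0],-0.4,0.65],
    [[0,0,0],0,0.65],
    [[0,0,0],0,0.65],
    [[-0.07,-0.06,0],0,0.65],
    [[0,0,0],0,0.65],
    [[0,0,0.3],0,0.65],
    [[0,0,0.6],0,0.65]
  ]
}}

```text
time: 6.8
tcp_pos: [0.4734, 0.0899, 0.0908]
tcp_rot: [0.451, 0.893, -0.002, -0.001]
ft_force: [1.2, 0.5, 1.0]
width: 0.0296
grip_force: 0.0
```

>>> {"name": "jog_arm", "arguments": {
  "plan": [
    [[0,0,0.8],0,0.65],
    [[0,0,0.9],0,0.65],
    [[0,0,0.9],0,0.65],
    [[0,0,0.9],0,0.65],
    [[-0.3,0.9,0.3],0,0.65],
    [[-0.3,0.9,0.3],0,0.65],
    [[-0.3,0.9,0],0,0.65],
    [[0,0,0],0,0.65]
  ]
}}

```text
time: 7.6
tcp_pos: [0.437, 0.2048, 0.2565]
tcp_rot: [0.446, 0.895, 0.002, -0.001]
ft_force: [-0.7, 0.1, -0.1]
width: 0.0299
grip_force: 0.0
```

Run:
```python
from h import *
a=snap('top','t6.png')[110:410,200:500]
cv2.imwrite('pics/c6.png',cv2.resize(a,None,fx=2,fy=2)[:,:,::-1])
s=arm.get_state();print(s['time'],s['tcp_pos'],s['ft_force'],np.abs(s['joint_vel']).max())
```

```text
7.65 [0.43799888 0.20138792 0.25605121] [-0.59195578 -0.55999161  1.05572437] 0.07027523490082073
```

View pics/c6.png

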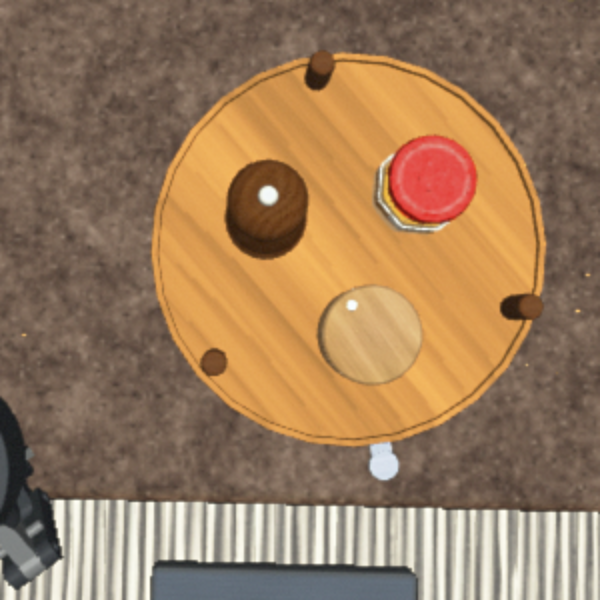

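The salt cellar is at full-image (386,277), within about 1 mm of the pointer's line. The mill and jar stand upright at the rear, the arm is clear, and the tray is still.

```bash
python3 -c "
from station import hand_in
print(hand_in())"
```

```text
the job is handed in; nothing more can be done
None
```

The job is handed in at about 7.7 s: the salt cellar stands at the front, about 1 mm off the pointer's line by the last picture, with the mill upright in the rear half, the tray at rest and the arm clear; no verdict was returned.

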